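Clear the supply box and press its lid home

TASK

The press-on lid of the office supply box is sitting proud, and somebody has parked the wire basket on top of it. Lift the basket off, hang it upright and level by its handle on the hook of the hook stand, then press the blue lid straight down until it is fully home. Keep the basket upright on the way and leave the stapler, mug and tape dispenser where they are.

Things in the scene. Friction and masses are not known exactly. Their poses are not given: they have to be found in the camera images.
- supply_box: Grey plastic storage box with a white inner rim, 200 (x) x 140 (y) x 76 mm high, fixed to the table. Origin: centre of its underside; z up. It carries the blue press-on lid, 206 x 146 mm, 6 mm thick with a 22 mm skirt.
- lid_top (a point): Centre of the flat upper face of the blue lid (axes as the box). About 96 to 100 mm above the table at the start, 84 mm when the lid is home.
- supply_lid (a joint): How far the blue lid is pressed down from its highest position, in m: 0 to 0.004 at the start (12 to 16 mm proud), 0.016 = fully home, skirt on the grey ledge, no white band showing. The lid moves only straight up and down, takes about 10 N to move and stays where it is left.
- basket: Loose black wire basket on the lid, 80 (x) x 112 (y) mm, rim 65 mm high, about 0.28 kg, a yellow and a green block fixed inside below the rim. Origin: centre of underside; z up. Rigid handle: 6 mm posts at y = +-56 mm carry a wooden bar along y, 12 mm diameter, centreline 145 mm above the underside; opening between rim and bar 74 mm high, 106 mm wide.
- bail_mid (a point): Middle of the basket's wooden handle bar, on its centreline, 145 mm above the basket's underside (axes as the basket: bar runs along y).
- hook_stand: Fixed white hook stand. Origin: post axis at the table; z up. Black base plate 150 x 130 x 10 mm centred at x = -30 mm; post 18 mm diameter, 267 mm high. One round arm, 8 mm diameter, leaves the post at 225 mm height along the stand's -x, falls to 200 mm at x = -85 mm, then turns up to a red tip at x = -105 mm. A hanging bar lies across it, along y.
- hook_saddle (a point): Lowest point of the hook: where the centreline of the hanging handle bar comes to lie, at x = -83 mm, y = 0, 211 mm above the table in the stand's frame (axes as the stand).
- hook_tip (a point): Top of the hook's red upturned end, at x = -105 mm, 231 mm above the table in the stand's frame; the bar has to pass over it.
- stapler: Bystander: red and black stapler, 150 x 36 x 50 mm, lying along its x. Origin: centre of its underside.
- mug: Bystander: white mug, 80 mm diameter, 90 mm high, handle at its +y. Origin: centre of its underside.
- tape_dispenser: Bystander: black tape dispenser, 150 x 60 x 88 mm. Origin: centre of its underside.
Not all that is in view belongs to the job. What is shaped like the basket but red or turquoise is not meant.

How it is judged:
By the outcome, as a careful person would: the job done as asked, in the order asked, and still so for the second after the job is handed in, with the robot touching nothing.
It also fails if it takes over 64 s, if anything falls off the work surface, if the arm or the gripper's body presses on something with over 40 N, if the wrist force passes 120 N, or if a joint passes its speed limit or range.

ROBOT

A 7-joint arm with a two-finger parallel gripper is mounted at the origin on the work surface. World frame = base frame: x ahead of the robot, y to its left, z up, the work surface at z = 0. Lengths are in m, angles in rad, forces in N, time in s.
With the tool pointing down it reaches from about 0.35 to 0.9 m from the base axis. Payload 7.2 kg.
Tool frame: the origin (TCP) lies midway between the tips of the shut fingers; the grasp point (between the pads) lies 19 mm behind it; z points along the fingers, y is the line along which they close (so a half turn about z gives the same grasp; the last joint's range is limited). The gripper opens to 85 mm and grips with 20 to 120 N. Pads are 22 mm wide; open, the fingers measure 114 mm over their backs; the gripper's body (76 mm by 85 mm) begins 54 mm behind the grasp point. The pads swing forward as they close: fully open they stand 13 mm farther back than shut.
Start: joints at [1.265, 0.411, -0.013, 1.596, 0.006, 1.134, -0.082], TCP at [0.147, -0.607, 0.231] pointing down, gripper open.
Joint ranges: [-2.95, 2.95], [-0.29, 1.99], [-1.47, 1.44], [0.14, 2.54], [-1.03, 4.17], [0.13, 1.85], [-2.86, 2.86]. Speed limits (rad/s): [2.39, 2.39, 3.01, 3.01, 3.14, 3.14, 3.14].

INTERFACE

Orientations are given as a rotation vector (axis times angle).
In Python, from workcell import sensors, cams, bot gives the robot as it stands.
- The arm moves only by the tool move_arm, never from a script. Its argument "targets" is a list of rows, each a list of 4 numbers: the shift along the tool's x, y, z in mm, then the turn about the tool's z in rad. In form: [[tx, ty, tz, roll], ...]. A call has exactly 10 rows; each row shifts and turns the commanded pose from where the row before left it, along the tool's axes as they then stand; what a row does not reach is not made up. A row lasts 1/12 s, in which the tool goes at most 41.7 mm and 7.16 degrees, less where a joint would pass 70% of its speed; a pose out of reach is approached as far as the arm can. A call is refused whole if a number of a shift passes 41.7 or a number of a turn 0.125, either way. A call with a gripper value outside its range is refused whole. "hand" is the opening, from 0 (shut) to 1 (fully open), set as the call begins (left out, the last holds). The fingers move at their own pace and stop on an object; "newtons" is the grip in N (left out, the last holds). Time passes only in rows, so rows that do not move let the fingers close, or fill a call up. It gives the time, the measured TCP pose, the force, the opening and the grip force at its end, in the units of the state.
- sensors.observe(): the state, without advancing time (a new reading comes with each control period).
- cams.grab_frame(name): name is "scene" or "top" or "wrist"; returns a dict with "color" (400x640x3 uint8, blue, green, red), "camera_matrix" (3x3 intrinsics, pixels), "position" and "rotation" of the camera in the world. Camera axes: x right, y up, looking along -z (the intrinsics and any distortion apply to the point x, -y, -z); pixel columns grow to the right and rows downward; lengths in m; the calibration is good to about 2 mm. A picture is of the moment at which its call begins. There is no depth.
- bot.hand_in(): hands the job in; it is judged then, once.
The state is a dict: "clock": time; "joints": joint angles; "joint_vel": joint speeds; "joint_torque": joint torques, N m; "position": TCP position; "tcp_rot": TCP orientation; "force": force on the tool from outside, world axes, zero at the start; "moment": the same for the moment, N m; "grip_width": opening from 0.0 (shut) to 1.0 (fully open); "finger_force": force on a finger pad.
Only numpy, scipy, OpenCV 4.12 (cv2) and the standard library are available. Lean on these libraries where they do the work, as an engineer would, in place of code of your own. Each camera call takes 0.05 s, during which the arm holds its last target. There are 200 camera calls.

## Working session

There is one attempt and no reset: what is moved stays moved. The work goes in short steps, Python scripts to look and compute and a tool call to move; the robot and the scene stay as the last step left them, time stands still between calls to the robot, and variables do not carry over. Pictures are saved under pics/ and viewed, at most 10 in all, crops included, and the job is handed in when it is done.

Besides the shell and the picture viewer there is one more tool, called after "Call:" by a JSON object that holds its "api" and its "payload". move_arm: Moves the arm, as the interface text tells. Its arguments: {"type":"object","properties":{"targets":{"type":"array","items":{"type":"array","items":{"type":"number"}}},"hand":{"type":"number"},"newtons":{"type":"number"}},"required":["targets"]}

```bash
mkdir -p pics; ls
cat > h.py <<'E'
import numpy as np, cv2, json
from workcell import sensors, cams, bot
def grab(n,save=None):
    f=cams.grab_frame(n)
    if save: cv2.imwrite(f'pics/{save}.png',f['color'])
    return f
def R(f):
    r=np.array(f['rotation'],float)
    return r if r.shape==(3,3) else cv2.Rodrigues(r)[0]
def ray(f,px):
    K=np.array(f['camera_matrix'])
    d=np.linalg.inv(K)@np.array([px[0],px[1],1.])
    d=R(f)@np.array([d[0],-d[1],-d[2]])
    return np.array(f['position']),d/np.linalg.norm(d)
def onz(f,px,z):
    p,d=ray(f,px); return p+d*(z-p[2])/d[2]
def tri(fa,pa,fb,pb):
    a,d=ray(fa,pa); b,e=ray(fb,pb)
    s=np.linalg.lstsq(np.array([d,-e]).T,b-a,rcond=None)[0]
    P,Q=a+s[0]*d,b+s[1]*e
    return (P+Q)/2,np.linalg.norm(P-Q)
def proj(f,P):
    q=R(f).T@(np.array(P)-f['position']); q=np.array([q[0],-q[1],-q[2]])
    u=np.array(f['camera_matrix'])@q; return u[:2]/u[2]
E
python3 - <<'E'
from h import *
s=sensors.observe();print(s)
fs=[grab(n,n) for n in('scene','top')]
for f in fs: print({k:np.round(v,3).tolist() for k,v in f.items() if k!='color'}, f.keys())
E
```

```text
pics
{'clock': 0.0, 'joints': array([ 1.26481324,  0.41189369, -0.01269306,  1.59705044,  0.00561372,
        1.13428978, -0.08219268]), 'joint_vel': array([ 0.00074081,  0.00062442,  0.00026792, -0.00166851, -0.00017222,
       -0.00121348,  0.00034511]), 'joint_torque': array([-9.97935422e-04, -6.00619841e+01,  6.82123639e-01, -2.99412525e+01,
        1.40103407e-02,  1.07752395e-02,  5.44756449e-05]), 'position': array([ 0.14704577, -0.6069468 ,  0.23045442]), 'tcp_rot': array([-3.11784964e+00, -3.72474738e-01,  5.06654997e-04]), 'force': array([0.3894943 , 0.75676034, 0.04935214]), 'moment': array([ 0.02112372, -0.05829609,  0.05608913]), 'finger_force': 0.0, 'grip_width': 1.0004925302549765}
{'camera_matrix': [[378.442, 0.0, 313.83], [0.0, 378.442, 199.337], [0.0, 0.0, 1.0]], 'position': [1.139, 0.67, 1.07], 'rotation': [0.36, 0.91, 2.284]} dict_keys(['color', 'camera_matrix', 'position', 'rotation'])
{'camera_matrix': [[383.051, 0.0, 325.32], [0.0, 383.051, 199.331], [0.0, 0.0, 1.0]], 'position': [0.457, -0.003, 1.231], 'rotation': [0.104, -0.075, -1.562]} dict_keys(['color', 'camera_matrix', 'position', 'rotation'])
```

View pics/scene.png

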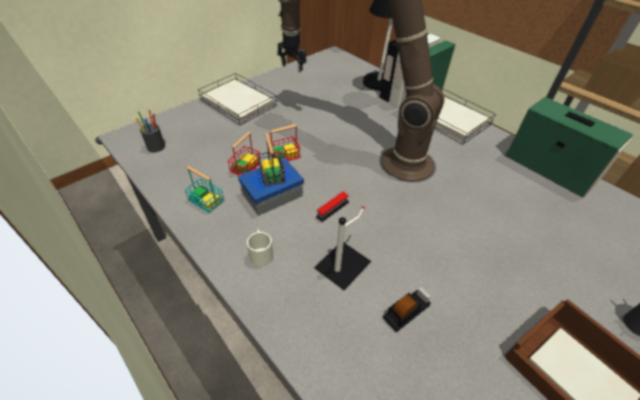

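View pics/top.png

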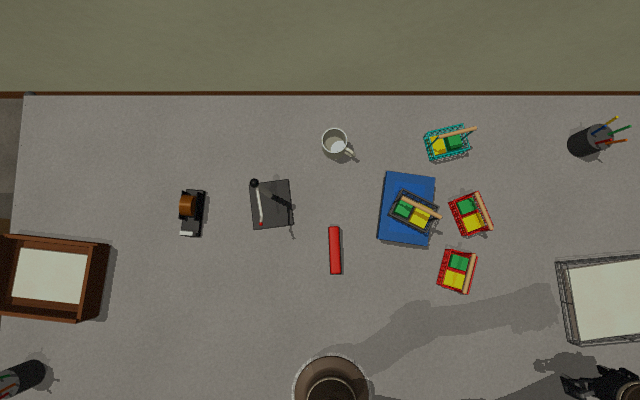

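Candidates: black basket on the blue lid, top (413,210) / scene (272,168). Decoys: red at top (468,213) and (458,270), turquoise at (448,142). I choose the black one on the lid. I'll check it and the stand in one close crop.

Run:
```python
import cv2,numpy as np
t=cv2.imread('pics/top.png');s=cv2.imread('pics/scene.png')
c=lambda i,x,y,w,h:cv2.resize(i[y:y+h,x:x+w],(400,300),interpolation=cv2.INTER_CUBIC)
cv2.imwrite('pics/crop1.png',np.vstack([np.hstack([c(t,370,160,100,75+15)[:300],c(t,235,165,80,60+12)]),np.hstack([c(s,230,125,100,90),c(s,305,190,100,100)])]))
```

```text
(no output)
```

View pics/crop1.png

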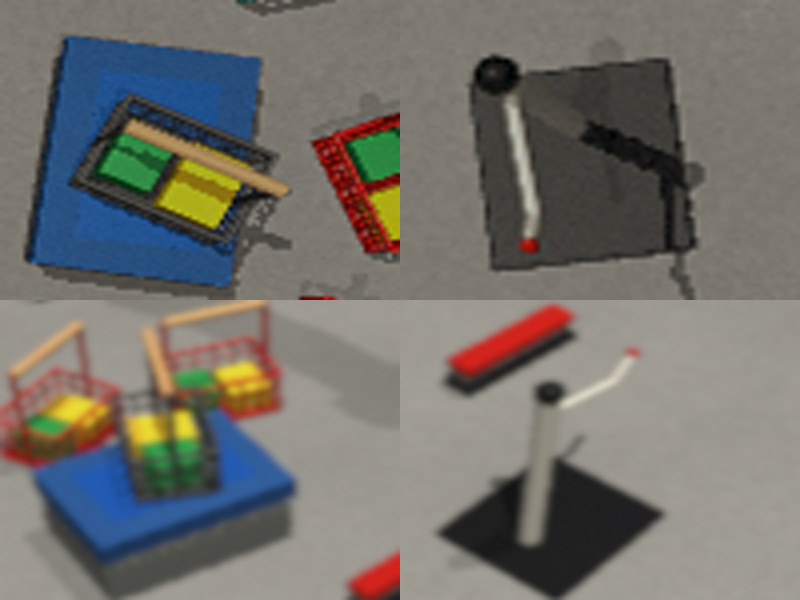

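The crop confirms the black basket with its wooden bar on the blue lid. In top the bar runs roughly from (402,197) to (441,217). The hook tip is at (260.6,224) and the post top at (254,183). In scene the tip is at (363,207).

```bash
cat >> h.py <<'E'
def mask(f,lo,hi,box):
    h=cv2.cvtColor(f['color'],cv2.COLOR_BGR2HSV); m=cv2.inRange(h,np.array(lo),np.array(hi))
    k=np.zeros_like(m); x,y,X,Y=box; k[y:Y,x:X]=m[y:Y,x:X]
    n,l,st,c=cv2.connectedComponentsWithStats(k)
    if n<2: return k
    return ((l==1+np.argmax(st[1:,4]))*255).astype(np.uint8)
def cen(m):
    ys,xs=np.nonzero(m); return np.array([xs.mean(),ys.mean()])
def ends(m):
    ys,xs=np.nonzero(m); return cv2.minAreaRect(np.c_[xs,ys].astype(np.float32))
E
python3 - <<'E'
from h import *
t=grab('top');s=grab('scene')
h=cv2.cvtColor(t['color'],cv2.COLOR_BGR2HSV);print('wood',h[207,421],h[206,420],h[213,433],'green',h[207,402],'yel',h[216,415],'blue',h[230,400])
mt=mask(t,(8,60,90),(19,200,255),(395,190,448,225)); print(cen(mt),ends(mt))
ms=mask(s,(8,60,90),(19,200,255),(262,128,280,165)); print(cen(ms),ends(ms))
print('bar tri',tri(t,cen(mt),s,cen(ms)),'onz',onz(t,cen(mt),.243),onz(s,cen(ms),.243))
def axis(m):
    ys,xs=np.nonzero(m); vx,vy,x0,y0=cv2.fitLine(np.c_[xs,ys].astype(np.float32),cv2.DIST_L2,0,.01,.01).ravel()
    return np.array([x0,y0]),np.array([vx,vy])
c,v=axis(mt); a,b=onz(t,c-15*v,.243),onz(t,c+15*v,.243); d=b-a; print('bar yaw',np.arctan2(d[1],d[0]))
rt=mask(t,(0,120,80),(8,255,255),(250,212,270,230)); rs=mask(s,(0,120,80),(8,255,255),(352,200,372,215))
r2=mask(s,(170,100,60),(180,255,255),(352,200,372,215))
print('tip',cen(rt),rt.sum()/255,cen(rs),rs.sum()/255,r2.sum()/255,tri(t,cen(rt),s,cen(rs)),onz(t,cen(rt),.227),onz(s,cen(rs),.227))
# post top black
pm=mask(t,(0,0,0),(180,255,45),(246,175,262,191)); print('post',cen(pm),pm.sum()/255,onz(t,cen(pm),.262))
# stand plate
pl=mask(t,(0,0,0),(180,120,95),(244,174,300,235)); print(ends(pl)); 
# box lid
bm=mask(t,(100,100,40),(125,255,255),(370,160,445,255)); hull=cv2.convexHull(np.argwhere(bm)[:,::-1].astype(np.int32)); 
q=cv2.minAreaRect(hull); print(q); co=cv2.boxPoints(q); print([onz(t,p,.098)[:2].round(4).tolist() for p in co], onz(t,q[0],.098))
# rim basket
E
```

```text
wood [ 19 115 177] [ 18 120 177] [ 19 117 175] green [ 67 164 143] yel [ 30 213 177] blue [106 209 143]
[421.53977273 207.35795455] ((421.22857666015625, 207.02685546875), (44.28709411621094, 4.795074462890625), 27.255327224731445)
[271.07831325 141.21686747] ((272.0, 141.0), (26.0, 14.0), 90.0)
bar tri (array([ 0.54637363, -0.22775598,  0.25107366]), np.float64(0.007888826860292594)) onz [ 0.54999858 -0.23249466  0.243     ] [ 0.53836906 -0.23294836  0.243     ]
bar yaw -2.042176855866409
tip [260.38461538 223.38461538] 13.0 [363. 207.] 1.0 0.0 (array([0.50607491, 0.1873276 , 0.22510834]), np.float64(0.0021365224449266754)) [0.50670638 0.18617964 0.227     ] [0.50668124 0.18911515 0.227     ]
post [253.75409836 182.78688525] 61.0 [0.60898543 0.19947233 0.262     ]
((271.67718505859375, 205.9757843017578), (46.74449157714844, 54.88802719116211), 1.6846843957901)
((406.2311096191406, 207.96450805664062), (50.87890625, 69.3038101196289), 7.523820877075195)
[[0.4697, -0.1326], [0.6745, -0.1612], [0.655, -0.311], [0.4514, -0.2795]] [ 0.56162118 -0.22108526  0.098     ]
```

Call:
{"api": "move_arm", "payload": {"targets": [[0,0,-10,-0.12],[0,0,-10,-0.12],[0,0,-10,-0.12],[0,0,-10,-0.12],[0,0,-10,-0.12],[0,0,-10,-0.12],[0,0,-10,-0.12],[0,0,0,-0.022],[0,0,0,0],[0,0,0,0]], "hand": 0.6}}

```text
clock: 1.03
position: [0.147, -0.6072, 0.3005]
tcp_rot: [-2.681, -1.636, -0.0]
force: [-0.5, 0.4, 0.1]
grip_width: 0.602
finger_force: 0.0
```

```bash
cat >> h.py <<'E'
def rel(P,yaw=None):
    s=sensors.observe(); M=cv2.Rodrigues(np.array(s['tcp_rot']))[0]
    y=np.arctan2(M[1,0],M[0,0]); print('t',round(s['clock'],2),'pos',s['position'].round(4),'xyaw',round(y,4),'tilt',np.round(M[2,:2],4),'F',s['force'].round(1),'grip',round(s['grip_width'],3),s['finger_force'])
    print('shift mm',(M.T@(np.array(P)-s['position'])*1000).round(1),'roll',None if yaw is None else round(y-yaw,3),'q7',s['joints'][6].round(2))
E
python3 -c "
from h import *
rel([.5614,-.2102,.300],1.099)"
```

```text
t 1.03 pos [ 0.147  -0.6072  0.3005] xyaw 1.0961 tilt [ 0.0007 -0.0007] F [-0.5  0.4  0.1] grip 0.602 0.0
shift mm [542.5 187.1   0.7] roll -0.003 q7 0.73
```

Call:
{"api": "move_arm", "payload": {"targets": [[27,9.4,0,0],[27,9.4,0,0],[27,9.4,0,0],[27,9.4,0,0],[27,9.4,0,0],[27,9.4,0,0],[27,9.4,0,0],[27,9.4,0,0],[27,9.4,0,0],[27,9.4,0,0]]}}

```text
clock: 1.87
position: [0.3541, -0.408, 0.3005]
tcp_rot: [-2.68, -1.637, 0.0]
force: [0.7, -0.5, -0.0]
grip_width: 0.603
finger_force: 0.0
```

Call:
{"api": "move_arm", "payload": {"targets": [[30,10.4,0,0],[30,10.4,0,0],[30,10.4,0,0],[30,10.4,0,0],[30,10.4,0,0],[30,10.4,0,0],[30,10.4,0,0],[30,10.4,0,0],[22,8,0,0],[0,0,0,0]]}}

```text
clock: 2.7
position: [0.5566, -0.2115, 0.3001]
tcp_rot: [-2.672, -1.646, -0.003]
force: [-0.4, 0.5, -0.1]
grip_width: 0.602
finger_force: 0.0
```

```bash
python3 -c "
from h import *
rel([.5614,-.2102,.224],1.099)
w=grab('wrist','w1');print(w['position'],R(w).round(3))
print('bar proj',proj(w,[.55,-.2325,.243]))
for n in ('scene','wrist'): pass
"
```

```text
t 2.7 pos [ 0.5566 -0.2115  0.3001] xyaw 1.1042 tilt [ 0.0034 -0.0013] F [-0.4  0.5 -0.1] grip 0.602 0.0
shift mm [ 3.1  3.7 76.1] roll 0.005 q7 -0.32
[ 0.59122595 -0.14268295  0.44268545] [[ 0.893  0.43   0.136]
 [-0.451  0.852  0.267]
 [-0.001 -0.3    0.954]]
bar proj [324.0905073  249.79107202]
```

View pics/w1.png

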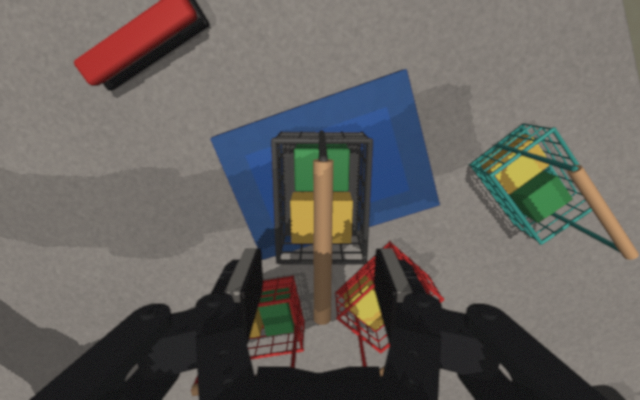

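Wrist view: the black basket is aligned with the gripper. Its bar runs from (323,160) to (322,323) and lies between the fingers.

```bash
python3 -c "
from h import *
f=grab('wrist')
a,b=onz(f,(323,160),.243),onz(f,(322,323),.243);print(a,b,(a+b)/2,np.linalg.norm(a-b))
q=[onz(f,p,.098)[:2].round(4).tolist() for p in((212,137),(406,69),(439,204))];print(q)
t=grab('top');mt=mask(t,(8,60,90),(19,200,255),(395,190,448,225));print(cen(mt),mt.sum()/255)
"
```

```text
[ 0.57394475 -0.18233888  0.243     ] [ 0.52180616 -0.28466378  0.243     ] [ 0.54787546 -0.23350133  0.243     ] 0.11484258489981768
[[0.4735, -0.1381], [0.6716, -0.1668], [0.6513, -0.3078]]
[409.32911392 200.97468354] 79.0
```

Call:
{"api": "move_arm", "payload": {"targets": [[2,3,0,0],[0,0,10,0],[0,0,10,0],[0,0,10,0],[0,0,10,0],[0,0,10,0],[0,0,10,0],[0,0,10,0],[0,0,6,0],[0,0,0,0]]}}

```text
clock: 3.68
position: [0.5565, -0.2168, 0.2234]
tcp_rot: [-2.677, -1.641, 0.002]
force: [-0.4, 0.3, 0.2]
grip_width: 0.597
finger_force: 0.0
```

Call:
{"api": "move_arm", "payload": {"targets": [[0,0,0,0],[0,0,0,0],[0,0,0,0],[0,0,0,0],[0,0,0,0],[0,0,0,0],[0,0,0,0],[0,0,0,0],[0,0,0,0],[0,0,0,0]], "hand": 0, "newtons": 90}}

```text
clock: 4.52
position: [0.5575, -0.2169, 0.226]
tcp_rot: [2.678, 1.641, 0.001]
force: [-1.5, 1.0, 5.9]
grip_width: 0.103
finger_force: 88.3
```

```bash
python3 -c "
from h import *
rel([.5603,-.2107,.224],1.099)
f=grab('wrist','w2')
"
```

```text
t 4.52 pos [ 0.5575 -0.2169  0.226 ] xyaw 1.0999 tilt [0.0001 0.0011] F [-1.5  1.   5.9] grip 0.103 88.25023770332336
shift mm [ 6.8 -0.4  2. ] roll 0.001 q7 -0.35
```

View pics/w2.png

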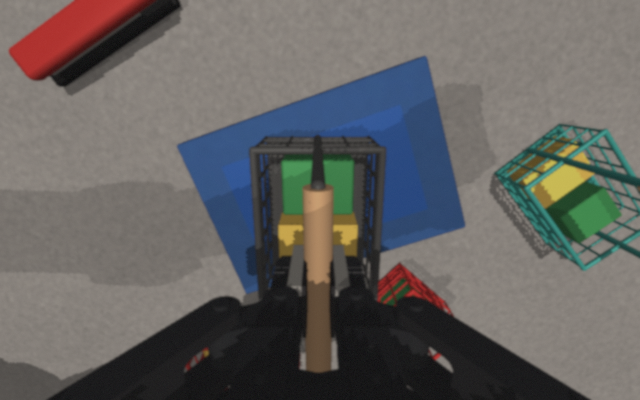

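The bar is gripped, but only about 18 mm off its middle (the bar end is at (317,187)). I'll regrip 7 mm further along so the fingers clear the hook.

Call:
{"api": "move_arm", "payload": {"targets": [[0,0,0,0],[0,0,0,0],[0,0,0,0],[0,0,0,0],[0,0,0,0],[3.5,0,0,0],[3.5,0,0,0],[0,0,0,0],[0,0,0,0],[0,0,0,0]], "hand": 0.35}}

```text
clock: 5.4
position: [0.5605, -0.2106, 0.2253]
tcp_rot: [2.678, 1.642, -0.0]
force: [0.3, -0.6, 0.8]
grip_width: 0.352
finger_force: 0.0
```

Call:
{"api": "move_arm", "payload": {"targets": [[0,0,0,0],[0,0,0,0],[0,0,0,0],[0,0,0,0],[0,0,0,0],[0,0,0,0],[0,0,0,0],[0,0,0,0],[0,0,0,0],[0,0,0,0]], "hand": 0, "newtons": 90}}

```text
clock: 6.23
position: [0.5604, -0.2108, 0.2254]
tcp_rot: [2.678, 1.642, -0.0]
force: [-2.5, 0.7, 2.6]
grip_width: 0.108
finger_force: 87.8
```

```bash
python3 -c "
from h import *
rel([.5603,-.2107,.224],1.099)
f=grab('wrist');m=mask(f,(8,60,60),(20,220,255),(290,150,345,400));ys,xs=np.nonzero(m);print(ys.min(),ys.max())
for z in (.241,.243,.245):
  a=onz(f,(xs[ys==ys.min()].mean(),ys.min()),z);b=onz(f,(xs[ys==ys.max()].mean(),ys.max()),z);print(z,a,b,np.linalg.norm(a-b))
"
```

```text
t 6.23 pos [ 0.5604 -0.2108  0.2254] xyaw 1.0998 tilt [-0.0001  0.0001] F [-2.5  0.7  2.6] grip 0.108 87.84330725669861
shift mm [ 0.  -0.1  1.4] roll 0.001 q7 -0.36
201 372
0.241 [ 0.57618719 -0.17907697  0.241     ] [ 0.53801123 -0.25383086  0.241     ] 0.08393776522415598
0.243 [ 0.57648925 -0.17848438  0.243     ] [ 0.53891593 -0.25205823  0.243     ] 0.08261274471863266
0.245 [ 0.57679132 -0.17789179  0.245     ] [ 0.53982063 -0.25028559  0.245     ] 0.0812877242131092
```

Call:
{"api": "move_arm", "payload": {"targets": [[0,0,-3,0],[0,0,-4,0],[0,0,-6,0],[0,0,-8,0],[0,0,-8,0],[0,0,-8,0],[0,0,-8,0],[0,0,-5,0],[0,0,0,0],[0,0,0,0]]}}

```text
clock: 7.12
position: [0.5605, -0.2107, 0.2756]
tcp_rot: [2.678, 1.642, 0.0]
force: [0.3, 0.5, -3.5]
grip_width: 0.107
finger_force: 87.8
```

```bash
python3 -c "
from h import *
st=np.array([.609,.1995]);u=np.array([np.cos(.126),np.sin(.126)]);v=np.array([-u[1],u[0]])
p=st-.175*u+.024*v;print(p)
rel([*p,.275],1.697)
f=grab('wrist');m=mask(f,(8,60,60),(20,220,255),(290,150,345,400));ys,xs=np.nonzero(m);print(ys.min(),ys.max())
grab('scene','s3')
"
```

```text
[0.43237131 0.20131804]
t 7.12 pos [ 0.5605 -0.2107  0.2756] xyaw 1.0998 tilt [-0.      0.0006] F [ 0.3  0.5 -3.5] grip 0.107 87.77975678443909
shift mm [ 309.  -301.2    0.4] roll -0.597 q7 -0.34
201 372
```

Call:
{"api": "move_arm", "payload": {"targets": [[4,-4,0,0],[8,-8,0,0],[12,-12,0,0],[16,-15.5,0,0],[19,-18.5,0,0],[19,-18.5,0,0],[19,-18.5,0,0],[19,-18.5,0,0],[19,-18.5,0,0],[19,-18.5,0,0]]}}

```text
clock: 8.05
position: [0.4945, -0.0024, 0.2754]
tcp_rot: [2.677, 1.644, -0.0]
force: [0.5, 0.8, -2.7]
grip_width: 0.106
finger_force: 87.8
```

Call:
{"api": "move_arm", "payload": {"targets": [[19,-18.5,0,0],[19,-18.5,0,0],[19,-18.5,0,0],[19,-18.5,0,0],[19,-18.5,0,0],[19,-18.5,0,0],[16,-15.5,0,0],[12,-12,0,0],[8,-8,0,0],[4,-4,0,0]]}}

```text
clock: 8.88
position: [0.4296, 0.2032, 0.2754]
tcp_rot: [-2.675, -1.647, -0.0]
force: [0.3, 0.4, -2.6]
grip_width: 0.105
finger_force: 87.8
```

Call:
{"api": "move_arm", "payload": {"targets": [[0,0,0,-0.03],[0,0,0,-0.06],[0,0,0,-0.085],[0,0,0,-0.085],[0,0,0,-0.085],[0,0,0,-0.085],[0,0,0,-0.085],[0,0,0,-0.06],[0,0,0,-0.022],[0,0,0,0]]}}

```text
clock: 9.72
position: [0.4314, 0.2003, 0.2752]
tcp_rot: [2.077, 2.357, -0.001]
force: [-0.2, -0.9, -1.8]
grip_width: 0.107
finger_force: 87.9
```

```bash
python3 -c "
from h import *
st=np.array([.609,.1995]);u=np.array([np.cos(.126),np.sin(.126)]);v=np.array([-u[1],u[0]])
p=st-.083*u+.024*v;print(p)
rel([*p,.237],1.697)
f=grab('wrist','w4');print('tip proj',proj(f,[.5067,.187,.229]),'post',proj(f,[.609,.1995,.267]))
m=mask(f,(8,60,60),(20,220,255),(290,150,345,400));ys,xs=np.nonzero(m);print(ys.min(),ys.max())
"
```

```text
[0.52364198 0.21287939]
t 9.72 pos [0.4314 0.2003 0.2752] xyaw 1.6969 tilt [-0.0005 -0.0001] F [-0.2 -0.9 -1.8] grip 0.107 87.85937905311584
shift mm [ 0.9 93.1 38.2] roll -0.0 q7 -0.56
tip proj [437.2935427  258.93330878] post [664.17397534 295.15339484]
201 372
```

View pics/w4.png

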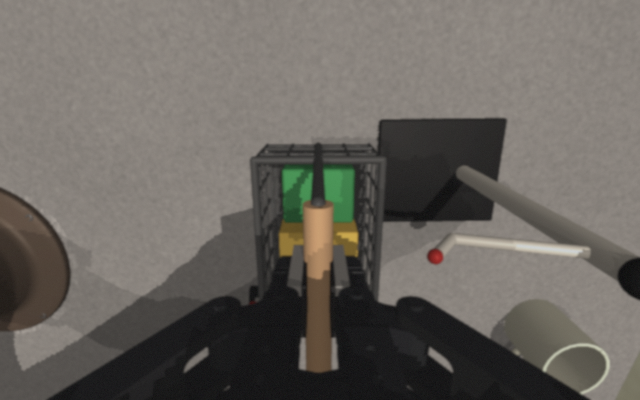

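The wrist view shows the red tip at (436,256), predicted (437,259). The base plate is square to the image, so the yaw is right. Next I check the grip offset from the basket's near rim edge, at row 157.

```bash
python3 -c "
from h import *
f=grab('wrist');s=sensors.observe();M=cv2.Rodrigues(s['tcp_rot'])[0]
L=lambda P:(M.T@(P-s['position'])*1000).round(1)
for zb in (.292,.294): print('rim',L(onz(f,(252,158),zb-.08)),L(onz(f,(385,158),zb-.08)),'bar end',L(onz(f,(318,203),zb)),'bar top mid',L(onz(f,(318,240),zb)))
g=cv2.inRange(cv2.cvtColor(f['color'],cv2.COLOR_BGR2HSV),np.array((0,150,80)),np.array((8,255,255)));g[:,:400]=0;c=cen(g);print('tip',c,L(onz(f,c,.227)),onz(f,c,.227),'want bar-mid y' )
t=grab('top');r=mask(t,(0,120,80),(8,255,255),(250,212,270,230));print(r.sum()/255)
"
```

```text
rim [ 37.  -40.7  63.2] [37.  40.5 63.2] bar end [ 35.2  -0.4 -16.8] bar top mid [ 19.4  -0.4 -16.8]
rim [ 37.4 -40.3  61.2] [37.4 40.1 61.2] bar end [ 35.8  -0.4 -18.8] bar top mid [ 20.4  -0.4 -18.8]
tip [434.9862069  255.88275862] [-21.6  72.1  48.3] [0.50582538 0.18779033 0.227     ] want bar-mid y
13.0
```

Call:
{"api": "move_arm", "payload": {"targets": [[-1.5,0,5,0],[0,0,7.5,0],[0,0,7.5,0],[0,0,7.5,0],[0,0,5,0],[0,4,0,0],[0,8,0,0],[0,10,0,0],[0,12,0,0],[0,12,0,0]]}}

```text
clock: 10.7
position: [0.4797, 0.2048, 0.2431]
tcp_rot: [2.078, 2.356, 0.001]
force: [0.2, -0.2, -2.7]
grip_width: 0.104
finger_force: 87.9
```

Call:
{"api": "move_arm", "payload": {"targets": [[0,12,0,0],[0,12,0,0],[0,10,0,0],[0,8,0,0],[0,6,0,0],[0,0,0,0],[0,0,0,0],[0,0,0,0],[0,0,0,0],[0,0,0,0]]}}

```text
clock: 11.53
position: [0.5251, 0.2106, 0.243]
tcp_rot: [2.077, 2.357, -0.0]
force: [-0.4, -0.2, -2.9]
grip_width: 0.105
finger_force: 87.9
```

```bash
python3 -c "
from h import *
rel([.5236,.2129,.237],1.697)
f=grab('wrist','w5');s=sensors.observe();M=cv2.Rodrigues(s['tcp_rot'])[0]
t=grab('top');cv2.imwrite('pics/c5.png',np.hstack([f['color'][150:400,200:500],cv2.resize(t['color'][150:250,220:320],(250,250),interpolation=cv2.INTER_CUBIC)]))
"
```

```text
t 11.53 pos [0.5251 0.2106 0.243 ] xyaw 1.697 tilt [-0.0003  0.0002] F [-0.4 -0.2 -2.9] grip 0.105 87.87609815597534
shift mm [ 2.5 -1.2  6. ] roll -0.0 q7 -0.6
```

View pics/c5.png

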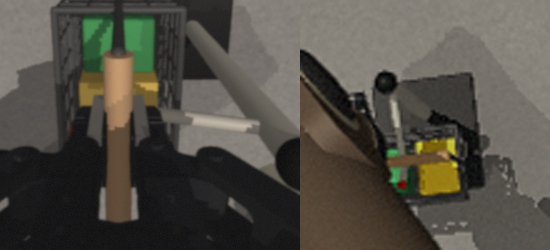

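The wrist crop shows the hook arm passing under the bar, clear of the fingers. The top crop shows the bar beyond the red tip (402,185). Lowering now.

Call:
{"api": "move_arm", "payload": {"targets": [[0,0,5,0],[0,0,5,0],[0,0,5,0],[0,0,5,0],[0,0,5,0],[0,0,5,0],[0,0,5,0],[0,0,5,0],[0,0,3,0],[0,0,0,0]]}}

```text
clock: 12.47
position: [0.5251, 0.2105, 0.1989]
tcp_rot: [-2.077, -2.356, 0.002]
force: [-0.0, 0.0, -1.8]
grip_width: 0.106
finger_force: 87.9
```

```bash
python3 -c "
from h import *
rel([.5236,.2129,.193],1.697)"
```

```text
t 12.47 pos [0.5251 0.2105 0.1989] xyaw 1.6968 tilt [-0.0002 -0.0012] F [-0.   0.  -1.8] grip 0.106 87.93097257614136
shift mm [ 2.6 -1.1  5.9] roll -0.0 q7 -0.63
```

Call:
{"api": "move_arm", "payload": {"targets": [[0,0,1,0],[0,0,1,0],[0,0,1,0],[0,0,1,0],[0,0,1,0],[0,0,0,0],[0,0,0,0],[0,0,0,0],[0,0,0,0],[0,0,0,0]]}}

```text
clock: 13.3
position: [0.5264, 0.211, 0.1954]
tcp_rot: [2.077, 2.356, 0.003]
force: [5.2, 1.0, 4.1]
grip_width: 0.105
finger_force: 88.6
```

Call:
{"api": "move_arm", "payload": {"targets": [[0,1,0,0],[0,1,0,0],[0,0,0,0],[0,0,0,0],[0,0,0.5,0],[0,0,0.5,0],[0,0,0,0],[0,0,0,0],[0,0,0,0],[0,0,0,0]]}}

```text
clock: 14.13
position: [0.5272, 0.211, 0.1943]
tcp_rot: [2.077, 2.357, -0.0]
force: [0.4, -0.7, 8.5]
grip_width: 0.106
finger_force: 89.2
```

Seated: no lateral force now, only vertical support. Releasing.

Call:
{"api": "move_arm", "payload": {"targets": [[0,0,-0.5,0],[0,0,0,0],[0,0,0,0],[0,0,0,0],[0,0,0,0],[0,0,0,0],[0,0,0,0],[0,0,0,0],[0,0,0,0],[0,0,0,0]], "hand": 0.5}}

```text
clock: 14.97
position: [0.5274, 0.2109, 0.1943]
tcp_rot: [-2.077, -2.357, 0.0]
force: [-0.2, -0.6, -0.3]
grip_width: 0.501
finger_force: 0.0
```

Call:
{"api": "move_arm", "payload": {"targets": [[0,0,-5,0],[0,0,-10,0],[0,0,-10,0],[0,0,-10,0],[0,0,-12,0],[0,0,-12,0],[0,0,-12,0],[0,0,-12,0],[0,0,-12,0],[0,0,-5,0]]}}

```text
clock: 15.8
position: [0.5279, 0.2114, 0.2966]
tcp_rot: [2.076, 2.356, 0.003]
force: [0.1, 1.0, 0.8]
grip_width: 0.5
finger_force: 0.0
```

```bash
python3 -c "
from h import *
rel([.5624,-.222,.20])
w=grab('wrist','w6');s=grab('scene')
c=cv2.resize(s['color'][170:300,270:400],(400,400),interpolation=cv2.INTER_CUBIC)
cv2.imwrite('pics/c6.png',np.hstack([w['color'][:,170:550],c]))
"
```

```text
t 15.8 pos [0.5279 0.2114 0.2966] xyaw 1.6968 tilt [0.0005 0.0024] F [0.1 1.  0.8] grip 0.5 0.0
shift mm [-434.3  -20.5   96.4] roll None q7 -0.57
```

View pics/c6.png

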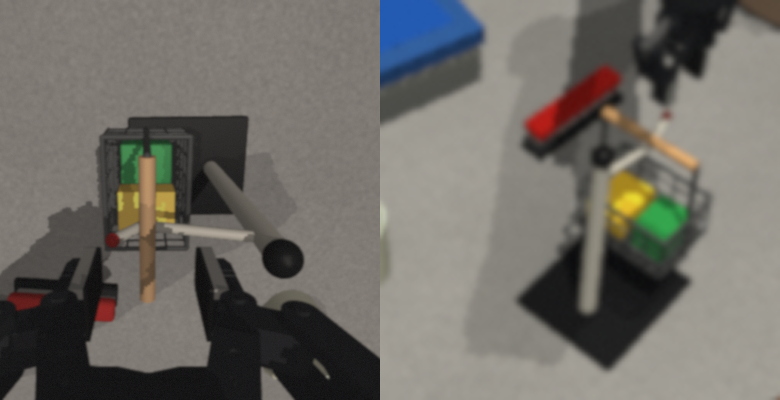

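The basket hangs from the hook: in the wrist crop the bar spans rows 157–300 and the arm crosses at about row 232. In scene it looks level. Moving to the lid with the fingers shut.

Call:
{"api": "move_arm", "payload": {"targets": [[-6,-1,0,0],[-14,-1,0,0],[-22,-1,0,0],[-25,-1,0,0],[-25,-1,0,0],[-25,-1,0,0],[-25,-1,0,0],[-25,-1,0,0],[-25,-1,0,0],[-25,-1,0,0]], "hand": 0, "newtons": 20}}

```text
clock: 16.73
position: [0.544, -0.0075, 0.2934]
tcp_rot: [-2.077, -2.356, 0.002]
force: [0.6, -0.0, -0.5]
grip_width: 0.0
finger_force: 0.0
```

Call:
{"api": "move_arm", "payload": {"targets": [[-25,-1,0,0],[-25,-1,0,0],[-25,-1,0,0],[-25,-1,0,0],[-25,-1,0,0],[-25,-1,0,0],[-25,-1,0,0],[-22,-1,0,0],[-14,-1,0,0],[-6,-1,0,0]]}}

```text
clock: 17.57
position: [0.5612, -0.225, 0.293]
tcp_rot: [-2.08, -2.352, 0.002]
force: [0.6, -0.2, -0.1]
grip_width: -0.003
finger_force: 0.0
```

```bash
python3 -c "
from h import *
rel([.5624,-.222,.104])
t=grab('top','top7');s=grab('scene','scene7')
mt=mask(t,(8,60,90),(19,220,255),(235,185,300,235));ms=mask(s,(8,60,90),(19,220,255),(330,185,385,235))
for f,m in((t,mt),(s,ms)):
  ys,xs=np.nonzero(m);p=np.c_[xs,ys].astype(np.float32);vx,vy,x0,y0=cv2.fitLine(p,cv2.DIST_L2,0,.01,.01).ravel();d=(p-[x0,y0])@[vx,vy]
  print(m.sum()/255,[(x0+k*vx,y0+k*vy) for k in(d.min(),d.max())])
a=cv2.resize(t['color'][140:250,225:345],(440,400),interpolation=cv2.INTER_CUBIC);b=cv2.resize(s['color'][180:300,300:400],(340,400),interpolation=cv2.INTER_CUBIC)
cv2.imwrite('pics/c7.png',np.hstack([a,b]))
"
```

```text
t 17.57 pos [ 0.5612 -0.225   0.293 ] xyaw 1.6936 tilt [ 0.0003 -0.0019] F [ 0.6 -0.2 -0.1] grip -0.003 0.0
shift mm [  2.8   1.9 189. ] roll None q7 0.23
145.0 [(np.float32(239.80476), np.float32(217.41895)), (np.float32(281.162), np.float32(212.31181))]
173.0 [(np.float32(341.60733), np.float32(204.63289)), (np.float32(372.95038), np.float32(224.07999))]
```

View pics/c7.png

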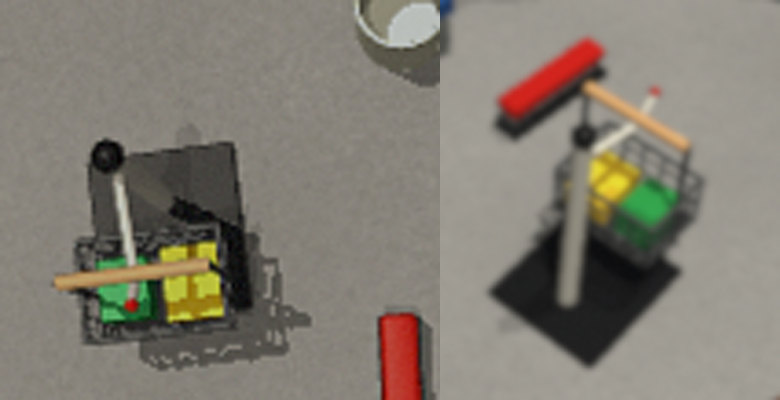

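```bash
python3 -c "
from h import *
t=grab('top');s=grab('scene')
a=(239.8,217.4);b=(281.2,212.3);c=(341.6,204.6);d=(373,224.1)
for p,q in((a,d),(b,c)): print(tri(t,p,s,q))
print(proj(t,[.524,.19,.211]),proj(s,[.524,.19,.211]))
rel([.5624,-.222,.104])
"
```

```text
(array([0.52235157, 0.24602647, 0.21019873]), np.float64(0.0024943246656907447))
(array([0.53857022, 0.13253088, 0.21331832]), np.float64(0.0035806087397702874))
[260.24946919 217.20899017] [358.68909205 213.42788805]
t 17.77 pos [ 0.5621 -0.2205  0.2941] xyaw 1.6984 tilt [ 0.001  -0.0001] F [-0.4 -0.4 -0.2] grip -0.003 0.0
shift mm [-1.700e+00  1.000e-01  1.901e+02] roll None q7 0.23
```

The bar ends triangulate to z = 0.210 and 0.213, so the basket is level. Descending onto the lid.

Call:
{"api": "move_arm", "payload": {"targets": [[-1.5,0,10,0],[0,0,20,0],[0,0,25,0],[0,0,25,0],[0,0,25,0],[0,0,25,0],[0,0,25,0],[0,0,15,0],[0,0,10,0],[0,0,5,0]]}}

```text
clock: 18.6
position: [0.5616, -0.2223, 0.1076]
tcp_rot: [-2.074, -2.357, 0.001]
force: [-0.9, -0.3, 0.6]
grip_width: 0.005
finger_force: 0.0
```

Call:
{"api": "move_arm", "payload": {"targets": [[0,0,2,0],[0,0,2,0],[0,0,2,0],[0,0,2,0],[0,0,2,0],[0,0,2,0],[0,0,2,0],[0,0,2,0],[0,0,0,0],[0,0,0,0]]}}

```text
clock: 19.43
position: [0.5625, -0.2238, 0.0939]
tcp_rot: [2.077, 2.356, -0.0]
force: [-2.0, -0.2, 4.6]
grip_width: 0.0
finger_force: 2.6
```

Call:
{"api": "move_arm", "payload": {"targets": [[0,0,1.5,0],[0,0,1.5,0],[0,0,1.5,0],[0,0,1.5,0],[0,0,1.5,0],[0,0,1,0],[0,0,0,0],[0,0,0,0],[0,0,0,0],[0,0,0,0]]}}

```text
clock: 20.27
position: [0.5625, -0.2238, 0.0855]
tcp_rot: [2.077, 2.356, -0.0]
force: [-1.4, 0.2, 6.0]
grip_width: -0.001
finger_force: 3.2
```

Call:
{"api": "move_arm", "payload": {"targets": [[0,0,0.7,0],[0,0,0.7,0],[0,0,0.7,0],[0,0,0.7,0],[0,0,0.7,0],[0,0,0,0],[0,0,0,0],[0,0,0,0],[0,0,0,0],[0,0,0,0]]}}

```text
clock: 21.1
position: [0.5626, -0.2238, 0.084]
tcp_rot: [2.076, 2.355, -0.001]
force: [-9.1, 2.2, 23.2]
grip_width: -0.002
finger_force: 11.8
```

It has bottomed out at 84 mm. One small extra press, then I retract.

Call:
{"api": "move_arm", "payload": {"targets": [[0,0,0.7,0],[0,0,0,0],[0,0,0,0],[0,0,0,0],[0,0,0,0],[0,0,0,0],[0,0,0,0],[0,0,0,0],[0,0,0,0],[0,0,0,0]]}}

```text
clock: 21.93
position: [0.5626, -0.2238, 0.0839]
tcp_rot: [2.076, 2.355, -0.001]
force: [-10.9, 2.7, 29.6]
grip_width: -0.0
finger_force: 14.5
```

Call:
{"api": "move_arm", "payload": {"targets": [[0,0,-3,0],[0,0,-5,0],[0,0,-10,0],[0,0,-20,0],[0,0,-20,0],[0,0,-20,0],[0,0,-20,0],[0,0,-20,0],[0,0,-15,0],[0,0,0,0]]}}

```text
clock: 22.77
position: [0.564, -0.2239, 0.2174]
tcp_rot: [2.074, 2.353, 0.003]
force: [0.4, -0.4, 0.3]
grip_width: 0.003
finger_force: 0.0
```

```bash
python3 -c "
from h import *
rel([.5624,-.222,.104])
s=grab('scene');t=grab('top')
a=cv2.resize(s['color'][130:240,220:400],(780,476),interpolation=cv2.INTER_CUBIC)
cv2.imwrite('pics/c8.png',a)
for f,z,b in((t,.21,(235,185,300,235)),): print(cen(mask(f,(8,60,90),(19,220,255),b)))
"
```

```text
t 22.77 pos [ 0.564  -0.2239  0.2174] xyaw 1.6968 tilt [-0.0024  0.0049] F [ 0.4 -0.4  0.3] grip 0.003 0.0
shift mm [  2.3  -1.9 113.4] roll None q7 0.2
[259.97297297 214.88513514]
```

View pics/c8.png

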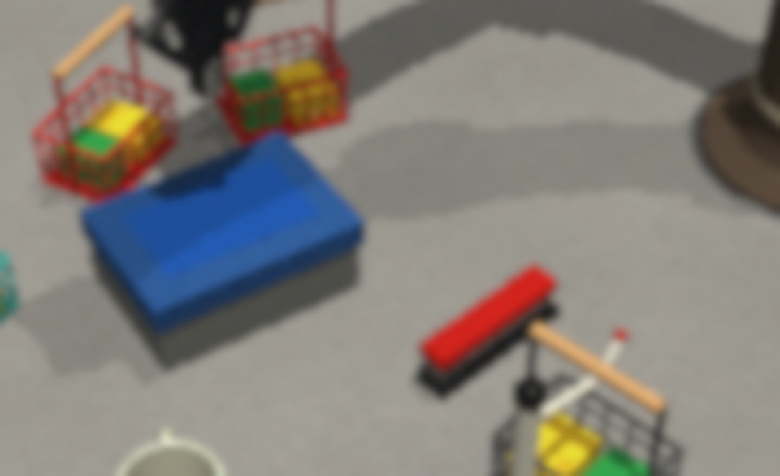

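The lid is fully home with no white band showing (edge near (160,320)). The basket still hangs level on the hook, and the stapler and mug are untouched. Handing in.

```bash
python3 -c "
from h import *
print(bot.hand_in())"
```

```text
the job is handed in; nothing more can be done
None
```

The black basket hangs level on the hook, the blue lid is pressed fully home (84 mm), the stapler, mug and tape dispenser were not touched, and the job was handed in at about 23 s of the 64 s limit.

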